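Bolt a perfume bottle onto the engraving stand

ROBOT

A 6-joint arm with a two-finger parallel gripper is mounted at the origin on the work surface. World frame = base frame: x ahead of the robot, y to its left, z up, the work surface at z = 0. Lengths are in mm, angles in rad, forces in N, time in s.
With the tool pointing down it reaches from about 400 to 825 mm from the base axis. Payload 7 kg.
Tool frame: the origin (TCP) lies at the very end of the fingers, on their centre line; the grasp point (between the pads) lies 19 mm behind it; z points along the fingers, y is the line along which they close (so a half turn about z gives the same grasp; the last joint's range is limited). The gripper opens to 85 mm and grips with 20 to 120 N. Pads are 22 mm wide; open, the fingers measure 114 mm over their backs; the gripper's body (76 mm by 85 mm) begins 54 mm behind the grasp point. The pads swing forward as they close: fully open they stand 13 mm farther back than shut.
Start: joints at [1.514, 0.359, 0.012, 0, -1.224, -0.288], TCP at [228.163, 635.245, 231.302] pointing down, gripper open.
Joint ranges: [-3.07, 3.07], [-1.43, 2.12], [-1.02, 1.25], [-3.03, 1.67], [-3.05, -0], [-3.03, 3.03]. Speed limits (rad/s): [2.39, 2.39, 3.01, 3.14, 3.14, 3.14].

INTERFACE

Orientations are given as a rotation vector (axis times angle).
In Python, from workcell import ctrl, read_camera, get_calibration, search_frame, spot_point gives the robot as it stands.
- The arm moves only by the tool arm_command, never from a script. Its argument "commands" is a list of rows, each a list of 4 numbers: the shift along the tool's x, y, z in cm, then the turn about the tool's z in degrees. A call has 1 to 20 rows; each row shifts and turns the commanded pose from where the row before left it, along the tool's axes as they then stand; what a row does not reach is not made up. A row lasts 1/10 s, in which the tool goes at most 50 mm and 8.59 degrees, less where a joint would pass 70% of its speed; a pose out of reach is approached as far as the arm can. A call is refused whole if a number of a shift passes 5 or a number of a turn 8.59, either way. A call with a gripper value outside its range is refused whole. "claw" is the opening, from -1 (shut) to 1 (fully open), set as the call begins (left out, the last holds). The fingers move at their own pace and stop on an object; "newtons" is the grip in N (left out, the last holds). Time passes only in rows, so rows that do not move let the fingers close. It gives the time, the measured TCP pose, the force, the opening and the grip force at its end, in the units of the state.
- ctrl.state(): the state, without advancing time (a new reading comes with each control period).
- read_camera(name): name is "scene" or "top" or "wrist"; returns (picture, depth): 400x640x3 uint8, red, green, blue; 400x640 float32, mm along the optical axis (not along the pixel's ray), 0 where there is no reading.
- get_calibration(name): a dict with "fx", "fy", "cx", "cy" (pixels), "position" and "rotation" of the camera in the world. Camera axes: x right, y down, z forward; pixel columns grow to the right and rows downward; lengths in mm; the calibration is good to about 2 mm. A picture is of the moment at which its call begins: read the wrist's pose just before it. get_calibration takes no time and is no camera call; for the wrist camera it gives the pose at the moment of the call.
- ctrl.job_done(): hands the job in; it is judged then, once.
Trained networks look in the newest picture that a camera, given by its name, has taken for a name from the list of things; names that differ only in an ending like _2 or _b are one class to them, and where a whole thing is asked for, a point or a joint stands for the part that bears it (a point fixed in the world has none). Each returns a list of dicts, best first, with "confidence" (0 to 1); they miss things now and then, are a little off and sometimes report something else, mostly with a low value. They report only what shows in the picture. A call takes as long as a camera call.
- search_frame(camera, target): "extent" ([left, top, right, bottom] as shares, 0 to 1, of the picture: columns of its width, rows of its height, round what is visible of it).
- spot_point(camera, target): "at" ([column, row] as shares, 0 to 1, of the picture: columns of its width, rows of its height: a listed point, or the origin of a listed thing).
The state is a dict: "time_s": time; "qpos": joint angles; "qvel": joint speeds; "joint_efforts": joint torques, N m; "tcp_pos": TCP position; "tcp_rot": TCP orientation; "ft_force": force on the tool from outside, world axes, zero at the start; "moment": the same for the moment, N m; "width": finger opening in mm; "gripper_force": force on a finger pad.
Only numpy, scipy, OpenCV 4.12 (cv2) and the standard library are available. Lean on these libraries where they do the work, as an engineer would, in place of code of your own. Each camera call takes 0.05 s, during which the arm holds its last target. There are 200 camera calls.

TASK

Lay the flat black perfume bottle on the narrow sloped bed of the engraving stand, its base against the red stop and its cap uphill, ready for engraving. Then slide the orange-handled bolt across over the bottle's neck, fully home into its keeper, so that the bottle is locked in. Set the bottle down without dropping it, and leave the other things on the counter where they are.

Things in the scene. Friction and masses are not known exactly. Their poses are not given: they have to be found in the camera images.
- bottle: Flat black perfume bottle lying on its back, grey panel on top, 0.26 kg. In mm: body 80 (x) x 56 (y) x 30 (z), then a round brass neck 16 dia. x 24 long, then a dark steel cap 32 x 32 x 30; 136 in all. Origin: centre of the body's underside (40 from base end, 96 from cap end); x from base to cap, y across, z out of the upper face. Grasp across the 56 width.
- bed: Black rubber-topped bed of the stand, 40 mm wide, sloped 20 degrees. Origin: on its surface, mid-width, 50 above the counter, where the bottle's origin lies when seated. x up the slope (away from the robot), y across (level), z out of the surface. Red stop: 40 wide, 14 high, face at x = -40; surface ends at x = +87. The bottle's body overhangs 8 each side.
- stand: The fixed engraving stand. Origin: on the counter below the bed's origin; z vertical, y as the bed's y. In mm: white base plate 12 thick, x -85 to 85, y -75 to 140. The bolt's rod runs along y at x = 39, z = 97 (bed x = 53, z = 31), just clear over the neck, between shoulder and cap. Grey track block y 40 to 134, keeper y -44 to -30, both x 29 to 49, up to z = 108.
- bolt (a joint): Travel of the bolt in metres: 0 fully drawn back, 0.068 fully home in the keeper. It slides level towards the stand's -y with about 2 N of friction, no spring, and stays where left. Rod 8 mm dia.; its tip is at stand y = +30 mm fully back, -38 mm home.
- bolt_knob (a point): Grip point on the bolt's upright orange handle, moves with it: handle 16 mm thick along the sliding direction (y), 26 wide (x), 48 tall. The point is on its middle line, 18 below its top, 40 above the rod's axis, 137 above the counter. z vertical, the bolt goes home towards -y. At stand y = +115 fully back, +47 home.
- gold_flask: Bystander: upright round gold flask, 60 dia., 114 tall. Origin: centre of its underside.
- swab_box: Bystander: open clear box of white swabs, 80 x 80 x 75 (swabs to 86). Origin: centre of its underside.
- amber_jar: Bystander: round amber glass jar with black lid, 56 dia., 70 tall. Origin: centre of its underside.

How it is judged (in metres and radians):
On the way, in this order (a step that is already met when the one before it is completed fails the run):
1. bolt still drawn back (under 25 mm); bottle released and at rest, flat on the bed, cap uphill, base within 8 mm of the stop, within 10 mm of the middle and 8 degrees of straight (x of bottle in the frame of bed between -0.004 and 0.008 m and y of bottle in the frame of bed between -0.01 and 0.01 m and z of bottle in the frame of bed between -0.004 and 0.004 m and angle between the x axis of bottle and the x axis of bed, either way round below 0.14 rad and angle between the z axis of bottle and the z axis of bed, either way round below 0.09 rad and value of joint bolt below 0.025 m and contact force between the fingers and bottle below 0.2 N and linear speed of bottle below 0.02 m/s), for 0.2 s.
2. the bolt is slid over the neck, home to within 4 mm of its end (value of joint bolt above 0.064 m), for 0.2 s.
At the end, for the whole second after the job is handed in: Bottle at rest, flat on the sloped bed (4 mm, 5 degrees), cap uphill, base within 8 mm of the red stop, within 10 mm of the middle line and 8 degrees of straight; bolt across its neck, within 4 mm of fully home in the keeper (x of bottle in the frame of bed between -0.004 and 0.008 m and y of bottle in the frame of bed between -0.01 and 0.01 m and z of bottle in the frame of bed between -0.004 and 0.004 m and angle between the x axis of bottle and the x axis of bed, either way round below 0.14 rad and angle between the z axis of bottle and the z axis of bed, either way round below 0.09 rad and value of joint bolt above 0.064 m and linear speed of bottle below 0.02 m/s); the robot touches nothing.
It fails at once if the bottle is dropped or thrown: it moves faster than 0.5 m/s while the fingers do not hold it (a fall of about 13 mm) (contact force between the fingers and bottle below 0.1 N and linear speed of bottle above 0.5 m/s).
It fails at once if the gold flask is moved more than 30 mm (distance of gold_flask from where it was at the start of the episode above 0.03 m).
It fails at once if the clear swab box is moved more than 30 mm (distance of swab_box from where it was at the start of the episode above 0.03 m).
It fails at once if the amber jar is moved more than 30 mm (distance of amber_jar from where it was at the start of the episode above 0.03 m).
It also fails if it takes over 54 s, if anything falls off the work surface, if the arm or the gripper's body presses on something with over 40 N, if the wrist force passes 120 N, or if a joint passes its speed limit or range.

## Working session

There is one attempt and no reset: what is moved stays moved. The work goes in short steps, Python scripts to look and compute and a tool call to move; the robot and the scene stay as the last step left them, time stands still between calls to the robot, and variables do not carry over. Pictures are saved under pics/ and viewed, at most 10 in all, crops included, and the job is handed in when it is done.

Besides the shell and the picture viewer there is one more tool, called after ">>>" by a JSON object that holds its "api" and its "payload". arm_command: Moves the arm, as the interface text tells. Its arguments: {"type":"object","properties":{"commands":{"type":"array"},"claw":{"type":"number"},"newtons":{"type":"number"}},"required":["commands"]}

```bash
mkdir -p pics; cat > h.py <<'E'
import numpy as np,cv2
from scipy.spatial.transform import Rotation as R
from workcell import ctrl, read_camera, get_calibration, search_frame, spot_point
def rot(c):
    r=np.array(c["rotation"],float)
    return r if r.shape==(3,3) else R.from_rotvec(r).as_matrix()
def cloud(d,c):
    v,u=np.mgrid[0:400,0:640]
    p=np.stack([(u-c["cx"])/c["fx"]*d,(v-c["cy"])/c["fy"]*d,d],-1)
    return p@rot(c).T+np.array(c["position"])
def snap(n,f):
    c=get_calibration(n); im,d=read_camera(n); cv2.imwrite("pics/"+f,im[:,:,::-1]); return im,d,cloud(d,c),c
E
python3 - <<'E'
from h import *
np.set_printoptions(precision=1,suppress=True)
ims=[]
for n in("scene","top"):
    im,d,P,c=snap(n,n+"0.png"); ims.append(im); np.savez(n+"0.npz",im=im,d=d,P=P)
    print(n,c["position"],rot(c).round(2).tolist())
    for t in("bottle","bed","stand","bolt_knob","gold_flask","swab_box","amber_jar"):
        s=spot_point(n,t)[:1]
        for r in s:
            u,v=int(r["at"][0]*640),int(r["at"][1]*400); u=min(max(u,0),639);v=min(max(v,0),399)
            print(t,round(r["confidence"],2),u,v,P[v,u])
cv2.imwrite("pics/both.png",np.hstack(ims)[:,:,::-1]) if 0 else None
E
```

```text
scene [ 946.8 -605.1  986.8] [[0.88, 0.38, -0.27], [0.47, -0.71, 0.52], [0.01, -0.59, -0.81]]
bottle 0.9 191 272 [ 481.2 -284.3   27.8]
bed 0.92 289 177 [546.6  29.4  49.3]
stand 0.75 289 190 [551.3  18.6  12.6]
bolt_knob 0.85 319 130 [572.8 133.1 129.6]
gold_flask 0.92 314 322 [ 777.3 -275.6   74.1]
swab_box 0.63 350 264 [ 781.4 -121.1   60.2]
amber_jar 0.84 385 215 [793.9  42.9  40.6]
top [ 566.   -32.9 1104.9] [[-0.01, -1.0, 0.07], [-1.0, 0.01, 0.01], [-0.01, -0.07, -1.0]]
bottle 0.84 440 273 [ 475.7 -270.4   26.8]
bed 0.55 300 239 [552.1  33.2  51.8]
stand 0.56 301 238 [554.2  31.   52.6]
bolt_knob 0.61 244 229 [573.6 135.9 152.6]
gold_flask 0.89 426 146 [ 745.  -234.    87.2]
swab_box 0.79 357 141 [757.3 -89.7  85.2]
amber_jar 0.96 287 134 [776.6  59.1  70.6]
```

View pics/top0.png

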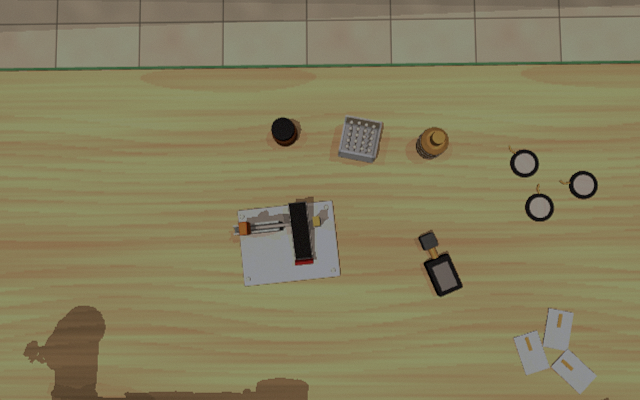

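View pics/scene0.png

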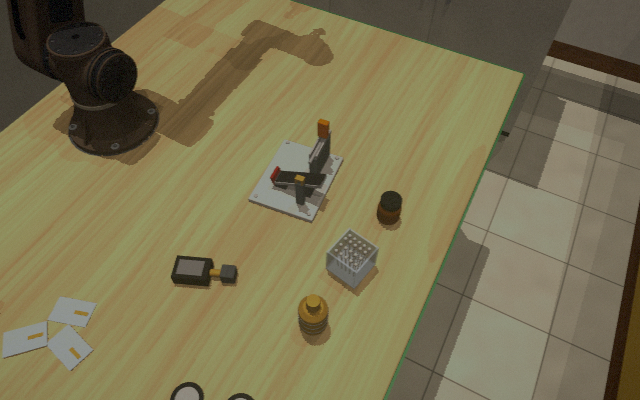

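The top view shows the bottle at about (442,272), its cap at (429,241). The stand plate is centred near (290,243), with the red stop at (304,262) and the orange knob at (244,229). I'll measure these from depth now.

```bash
python3 - <<'E'
from h import *
np.set_printoptions(precision=1,suppress=True)
for n in("top","scene"):
    z=np.load(n+"0.npz"); P=z["P"].astype(float); im=z["im"].astype(int); X,Y,Z=P[...,0],P[...,1],P[...,2]
    print(n,"table z",np.median(Z[(X>300)&(X<500)&(Y<-50)&(Y>-150)]))
    def rect(m,name):
        q=P[m]; r=cv2.minAreaRect(q[:,:2].astype(np.float32)); print(name,m.sum(),np.array(r[0]),np.array(r[1]),r[2],"z",np.median(q[:,2]))
    reg=(X>400)&(X<600)&(Y>-350)&(Y<-200)
    rect(reg&(Z>20)&(Z<50),"bottle all")
    m=reg&(Z>25)&(Z<50); q=P[m]
    # body = pixels nearer base
    c=q[:,:2].mean(0); u=np.linalg.svd(q[:,:2]-c,full_matrices=False)[2][0]; u*=np.sign(u[0]); print("axis",u,np.degrees(np.arctan2(u[1],u[0])))
    s=(P[...,:2]-c)@u; print("s range",s[m].min(),s[m].max())
    rect(m&(s<s[m].min()+75),"body top")
    rect(m&(s>s[m].max()-28),"cap top")
    st=(X>430)&(X<680)&(Y>-80)&(Y<220)
    rect(st&(Z>6)&(Z<18)&(im.min(-1)>90),"plate")
    k=st&(Z>110)&(Z<165); rect(k,"knob")
    rect(st&(Z>140)&(Z<165),"knobtop")
    bl=st&(im.max(-1)<60)&(Z>25)&(Z<85); q=P[bl]
    A=np.c_[q[:,:2],np.ones(len(q))]
    for _ in range(4):
        w=np.linalg.lstsq(A,q[:,2],rcond=None)[0]; g=abs(A@w-q[:,2])<4; A,q=A[g],q[g]
    print("bedplane",w,"slope",np.degrees(np.arctan(np.hypot(*w[:2]))),"dir",np.degrees(np.arctan2(w[1],w[0])),len(q)); r=cv2.minAreaRect(q[:,:2].astype(np.float32)); print(r)
E
```

```text
top table z 0.4734785163595916
bottle all 1256 [ 496.6 -268. ] [137.1  57. ] 22.68422508239746 z 30.304062181450035
axis [0.9 0.4] 22.58562153142484
s range -55.458228805744504 80.21045401042386
body top 883 [ 468.9 -279.2] [75.  56.1] 22.436843872070312 z 30.720769317814074
cap top 191 [ 546.7 -246.8] [28.  32.5] 22.635475158691406 z 30.018546963981635
plate 5060 [560.9  69.1] [233.6 237. ] 0.9241845607757568 z 12.185681095201403
knob 170 [579.7  68.5] [ 25.8 156.3] 4.071224689483643 z 153.1089473998859
knobtop 123 [574.6 137.6] [16.8 25.3] 89.7529525756836 z 154.6959406814492
bedplane [   0.4    0.  -145.8] slope 19.719934273079243 dir 4.443406155162289 918
((569.7686157226562, 26.08572769165039), (126.59769439697266, 81.14904022216797), 23.083505630493164)
scene table z -1.0455519884828846
bottle all 1170 [ 501.2 -264.7] [137.3  58.2] 22.566728591918945 z 28.43334260883688
axis [0.9 0.4] 23.0486729491887
s range -56.186690147507996 80.23525950096675
body top 768 [ 473.3 -276.3] [75.  57.9] 22.17034149169922 z 28.757114551448467
cap top 170 [ 551.7 -243.7] [27.8 32.7] 22.908973693847656 z 28.54099125113538
plate 2606 [547.4  65.1] [169.6 217.5] 5.49199104309082 z 11.141033333404721
knob 195 [581.6  71.1] [ 26.1 155.7] 0.6376159191131592 z 139.64925173310883
knobtop 97 [580.5 140. ] [25.3 17.9] 0.31188908219337463 z 152.21690092661254
bedplane [   0.3   -0.  -122.8] slope 17.238363810389227 dir -0.8936989407252992 236
((587.218994140625, 59.61932373046875), (157.25559997558594, 104.33003997802734), 55.690425872802734)
```

```bash
python3 - <<'E'
from h import *
np.set_printoptions(precision=3,suppress=True)
s=ctrl.state(); M=R.from_rotvec(s["tcp_rot"]).as_matrix(); print(s["time_s"],s["tcp_pos"]); print(M)
c=get_calibration("wrist"); print(c); print("cam in tool",M.T@(np.array(c["position"])-s["tcp_pos"]), M.T@rot(c))
def go(t,yaw):  # tool x axis yaw options
    d=np.array(t)-s["tcp_pos"]; print("shift tool cm",M.T@d/10)
go([500,10,330],0)
E
```

```text
0.8 [228.152 635.26  231.331]
[[ 0.941 -0.338  0.   ]
 [-0.338 -0.941  0.   ]
 [-0.    -0.    -1.   ]]
{'fx': 324.1873948546042, 'fy': 324.1873948546042, 'cx': 320.172078452908, 'cy': 198.30598672012462, 'position': array([297.38 , 610.661, 373.52 ]), 'rotation': array([ 1.699, -2.415, -0.356])}
cam in tool [  73.466   -0.254 -142.19 ] [[ 0.    -0.957 -0.289]
 [ 1.     0.     0.   ]
 [ 0.    -0.289  0.957]]
shift tool cm [46.717 49.658 -9.87 ]
```

>>> {"api": "arm_command", "payload": {"commands": [[0,0,0,-8.4],[0,0,0,-8.4],[0,0,0,-8.4],[1.87,3.79,-0.18,0],[1.87,3.79,-0.18,0],[1.87,3.79,-0.18,0],[1.87,3.79,-0.18,0],[1.87,3.79,-0.18,0],[1.87,3.79,-0.18,0],[1.87,3.79,-0.18,0],[1.87,3.79,-0.18,0],[1.87,3.79,-0.18,0],[1.87,3.79,-0.18,0],[1.87,3.79,-0.18,0],[1.87,3.79,-0.18,0],[1.87,3.79,-0.18,0],[1.87,3.79,-0.18,0],[1.87,3.79,-0.18,0],[1.87,3.79,-0.18,0],[0,0,0,0]], "claw": 1, "newtons": 40}}

```text
time_s: 2.8
tcp_pos: [585.3, 56.2, 259.9]
tcp_rot: [3.137, 0.143, 0.0]
ft_force: [-0.6, 0.6, 0.1]
width: 85.6
gripper_force: 0.0
```

```bash
cat > st.py <<'E'
from h import *
np.set_printoptions(precision=2,suppress=True)
im,d,P,c=snap("wrist","w1.png"); np.savez("w1.npz",im=im,d=d,P=P)
s=ctrl.state(); print(s["time_s"],s["tcp_pos"],R.from_rotvec(s["tcp_rot"]).as_matrix()[:,0])
for t in("bed","stand","bolt_knob"):
    for r in spot_point("wrist",t)[:1]:
        u,v=int(r["at"][0]*640),int(r["at"][1]*400); print(t,r["confidence"],u,v,P[v,u])
X,Y,Z=np.moveaxis(P,-1,0)
def rect(m,name):
    m=cv2.morphologyEx(m.astype(np.uint8),cv2.MORPH_OPEN,np.ones((3,3)))>0
    q=P[m]
    if len(q)<20: print(name,len(q)); return
    r=cv2.minAreaRect(q[:,:2].astype(np.float32)); print(name,len(q),np.array(r[0]),np.array(r[1]),round(r[2],2),"z",np.median(q[:,2]))
st=(X>420)&(X<680)&(Y>-90)&(Y<230)
hsv=cv2.cvtColor(im,cv2.COLOR_RGB2HSV); h,sa,va=[hsv[...,i].astype(int) for i in range(3)]
rect(st&(Z>9)&(Z<17)&(sa<60)&(va>60),"plate")
rect(st&(Z>145)&(Z<165),"knobtop")
rect(st&(Z>100)&(Z<115)&(Y>40),"track")
rect(st&(Z>100)&(Z<115)&(Y<25),"keeper")
bl=st&(va<70)&(Z>25)&(Z<90); q=P[bl]
A=np.c_[q[:,:2],np.ones(len(q))]
for _ in range(6):
    w=np.linalg.lstsq(A,q[:,2],rcond=None)[0]; g=abs(A@w-q[:,2])<3; A,q=A[g],q[g]
print("bedplane",w,np.degrees(np.arctan(np.hypot(*w[:2]))),np.degrees(np.arctan2(w[1],w[0])))
pl=abs(X*w[0]+Y*w[1]+w[2]-Z)<3
rect(st&pl&(va<70)&(Z>30)&(Z<90),"bed")
rect(st&(((h<8)|(h>170))&(sa>120)&(va>50)&(Z>30)&(Z<70)),"stop")
E
python3 st.py
```

```text
2.85 [584.34  57.77 259.74] [ 1.    0.09 -0.  ]
bed 0.63 339 202 [550.99  31.75  51.78]
stand 0.58 334 195 [558.9   38.3   52.51]
bolt_knob 0.61 608 33 [ 751.34 -224.34   35.87]
plate 8753 [545.28  64.65] [168.23 212.62] 5.84 z 11.634746579011903
knobtop 697 [577.23 139.8 ] [25.37 15.99] 4.81 z 154.49749635314967
track 914 [580.13 113.71] [ 21.47 111.05] 5.36 z 103.52654172749868
keeper 345 [591.13  -0.95] [19.56 14.29] 6.59 z 107.80360316006966
bedplane [   0.35   -0.01 -141.88] 19.323010170601922 -1.300442900473782
bed 3458 [569.73  34.28] [122.83  39.22] 5.33 z 61.050385921821515
stop 0
```

View pics/w1.png

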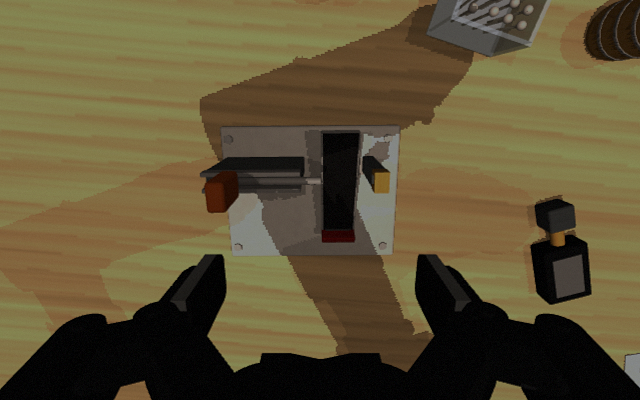

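The wrist view shows the bed at about (339,190), the stop at (338,236), the knob at (221,190), the keeper at (376,178) and the bottle at (560,268). Plate, keeper and bed fits agree on a stand origin of (548.5, 32.2) and a yaw of 5.5°. The bolt is about 11 mm in. Next I'll move to hover over the bottle.

>>> {"api": "arm_command", "payload": {"commands": [[-1.37,3.22,1.1,0],[-1.37,3.22,1.1,0],[-1.37,3.22,1.1,0],[-1.37,3.22,1.1,0],[-1.37,3.22,1.1,0],[-1.37,3.22,1.1,0],[-1.37,3.22,1.1,0],[-1.37,3.22,1.1,0],[-1.37,3.22,1.1,0],[-1.37,3.22,1.1,0],[0,0,0,-5.8],[0,0,0,-5.8],[0,0,0,-5.8],[0,0,0,0],[0,0,0,0]]}}

```text
time_s: 4.5
tcp_pos: [478.1, -272.7, 150.4]
tcp_rot: [3.08, 0.62, 0.001]
ft_force: [0.0, 0.4, -0.2]
width: 85.5
gripper_force: 0.0
```

```bash
cat > bt.py <<'E'
from h import *
np.set_printoptions(precision=2,suppress=True)
im,d,P,c=snap("wrist","w2.png")
s=ctrl.state(); M=R.from_rotvec(s["tcp_rot"]).as_matrix(); print(s["time_s"],s["tcp_pos"],"yaw",np.degrees(np.arctan2(M[1,0],M[0,0])))
X,Y,Z=np.moveaxis(P,-1,0)
m=(X>410)&(X<590)&(Y>-340)&(Y<-210)&(Z>24)&(Z<40)
m=cv2.morphologyEx(m.astype(np.uint8),cv2.MORPH_OPEN,np.ones((3,3)))
n,l,sts,_=cv2.connectedComponentsWithStats(m); q=P[l==1+np.argmax(sts[1:,4])]
r=cv2.minAreaRect(q[:,:2].astype(np.float32)); print(r,np.median(q[:,2]))
u=q[:,:2]-q[:,:2].mean(0); v=np.linalg.svd(u,full_matrices=False)[2][0]; v*=np.sign(v[0]); yaw=np.arctan2(v[1],v[0]); print("pca yaw",np.degrees(yaw))
a=np.radians(22.6); 
L=q[:,:2]@v; b=L.min(); body=q[(L<b+78)]; rb=cv2.minAreaRect(body[:,:2].astype(np.float32)); print("body",rb)
O=np.array(rb[0])+v*1; print("origin~",O,"len",L.max()-b)
g=O+v*5; dd=np.r_[g,5]-s["tcp_pos"]; print("to grasp tool cm",M.T@dd/10)
E
python3 bt.py
```

```text
4.55 [ 478.02 -272.84  150.34] yaw 22.759959021904027
((472.94384765625, -276.397216796875), (79.90574645996094, 56.10990524291992), 22.5887451171875) 29.78914692241665
pca yaw 22.663086848110115
body ((472.030517578125, -276.7395935058594), (77.97810363769531, 56.11936950683594), 22.68668556213379)
origin~ [ 472.95 -276.35] len 79.92820506485157
to grasp tool cm [-0.11  0.13 14.53]
```

View pics/w2.png

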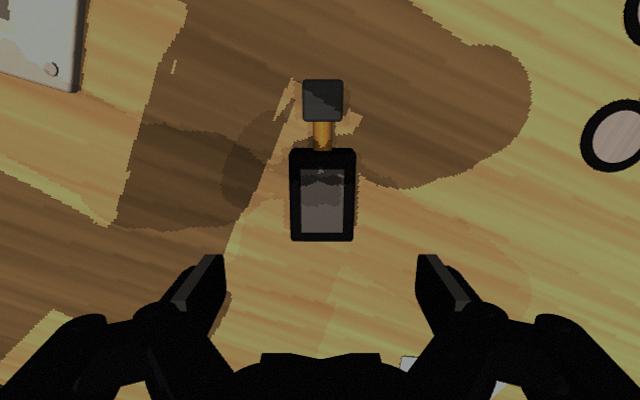

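The wrist view shows the bottle centred, with its body at columns 290–356 and rows 148–242 and the cap at (322,100). The three cameras agree on its pose, so I'll descend and grasp.

>>> {"api": "arm_command", "payload": {"commands": [[-0.1,0.1,2.0,0],[0,0,2.5,0],[0,0,2.5,0],[0,0,2.5,0],[0,0,2.0,0],[0,0,1.5,0],[0,0,1.0,0],[0,0,0.8,0],[0,0,0,0],[0,0,0,0]]}}

```text
time_s: 5.55
tcp_pos: [477.6, -274.9, 2.5]
tcp_rot: [3.079, 0.622, 0.001]
ft_force: [0.7, 0.1, 0.1]
width: 85.3
gripper_force: 0.0
```

>>> {"api": "arm_command", "payload": {"commands": [[0,0,0,0],[0,0,0,0],[0,0,0,0],[0,0,0,0],[0,0,0,0],[0,0,0,0]], "claw": -1, "newtons": 40}}

```text
time_s: 6.15
tcp_pos: [477.6, -275.0, 3.0]
tcp_rot: [3.079, 0.622, 0.002]
ft_force: [-1.3, 2.1, 6.0]
width: 55.3
gripper_force: 43.2
```

>>> {"api": "arm_command", "payload": {"commands": [[0,0,-1,0],[0,0,-2,0],[0,0,-3,0],[0,0,-3,4.33],[0,0,-3,4.33],[0,0,-3,4.33],[0,0,-2.5,4.33],[0.51,-1.66,0,0],[1.025,-3.32,0,0],[1.025,-3.32,0,0],[1.025,-3.32,0,0],[1.025,-3.32,0,0],[1.025,-3.32,0,0],[1.025,-3.32,0,0],[1.025,-3.32,0,0],[1.025,-3.32,0,0],[0.51,-1.66,0,0],[0,0,0,0],[0,0,0,0]]}}

```text
time_s: 8.05
tcp_pos: [539.6, 31.3, 177.0]
tcp_rot: [3.138, 0.153, -0.001]
ft_force: [-0.1, -0.9, -3.8]
width: 55.4
gripper_force: 44.0
```

```bash
cat > see.py <<'E'
import sys
from h import *
np.set_printoptions(precision=2,suppress=True)
im,d,P,c=snap("wrist",sys.argv[1]+".png"); np.savez(sys.argv[1]+".npz",im=im,d=d,P=P)
s=ctrl.state(); M=R.from_rotvec(s["tcp_rot"]).as_matrix(); print(s["time_s"],s["tcp_pos"],"yaw",np.degrees(np.arctan2(M[1,0],M[0,0])),s["ft_force"],s["gripper_force"])
a=np.radians(5.5); B=np.array([[np.cos(a),np.sin(a)],[-np.sin(a),np.cos(a)]])
print("TCP in stand",B@(np.array(s["tcp_pos"])[:2]-[548.5,32.2]))
E
python3 see.py w3
```

```text
8.1 [539.58  30.83 176.99] yaw 5.514772462958463 [ 0.02 -0.19 -3.58] 43.9633047580719
TCP in stand [-9.01 -0.5 ]
```

View pics/w3.png

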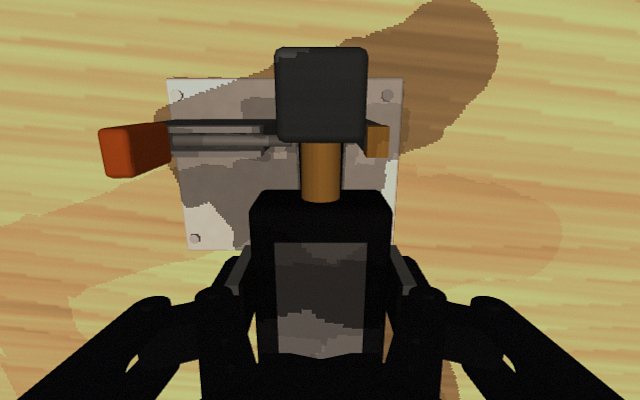

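The bottle is held level and centred; the cap is at (321,95) and the neck at (321,170), and the bolt tip is still to the left. I'll lower it to just above contact, then soften the grip so it can pivot on the bed.

>>> {"api": "arm_command", "payload": {"commands": [[0.05,0,1.5,0],[0.05,0,2,0],[0,0,2,0],[0,0,1.7,0],[0,0,1.0,0],[0,0,0.5,0],[0,0,0,0]]}}

```text
time_s: 8.8
tcp_pos: [541.0, 30.9, 89.9]
tcp_rot: [3.138, 0.15, -0.001]
ft_force: [-1.3, 0.6, -3.1]
width: 55.3
gripper_force: 43.9
```

>>> {"api": "arm_command", "payload": {"commands": [[0,0,0.2,0],[0,0,0.2,0],[0,0,0.2,0],[0,0,0.2,0],[0,0,0.2,0],[0,0,0.2,0]], "newtons": 20}}

```text
time_s: 9.4
tcp_pos: [541.3, 31.5, 78.5]
tcp_rot: [3.138, 0.152, 0.001]
ft_force: [-3.4, -1.2, 2.4]
width: 55.2
gripper_force: 44.8
```

```bash
cat >> see.py <<'E'
# tilt of the body's upper face, in the stand frame
X,Y,Z=np.moveaxis(P,-1,0); xs=B[0,0]*(X-548.5)+B[0,1]*(Y-32.2); ys=B[1,0]*(X-548.5)+B[1,1]*(Y-32.2)
m=(np.mgrid[0:400,0:640][0]<350)&(abs(ys)<24)&(xs>-40)&(xs<30)&(d>0)&(Z>40)
A=np.c_[xs[m],ys[m],np.ones(m.sum())]; z=Z[m]
w=np.array([0,0,np.median(z)]) 
for k in range(10):
    g=abs(A@w-z)<(12 if k<3 else 3); w=np.linalg.lstsq(A[g],z[g],rcond=None)[0]
q=A[g]; print("face: pitch",np.degrees(np.arctan(w[0])),"roll",np.degrees(np.arctan(w[1])),"z at 0",w[2],"n",g.sum(),"x",q[:,0].min(),q[:,0].max(),"y",q[:,1].min(),q[:,1].max())
E
python3 see.py w4
```

```text
9.45 [541.25  31.48  78.14] yaw 5.531063465801239 [-3.94 -1.1   3.8 ] 44.769548177719116
TCP in stand [-7.29 -0.03]
face: pitch 1.8602648201168983 roll 0.015095776991563557 z at 0 105.6761560421257 n 16916 x -38.591637713266344 27.97497610171239 y -23.99344558016192 23.997409471618678
```

>>> {"api": "arm_command", "payload": {"commands": [[0,0,0,0],[0,0,0.3,0],[0,0,0.3,0],[0,0,0.3,0]], "claw": -1, "newtons": 20}}

```text
time_s: 9.85
tcp_pos: [540.7, 31.4, 68.7]
tcp_rot: [3.138, 0.151, -0.001]
ft_force: [-4.7, -1.0, 2.7]
width: 54.8
gripper_force: 45.1
```

```bash
python3 see.py w5
```

```text
9.9 [540.66  31.38  68.2 ] yaw 5.5162754725046215 [-3.16 -1.02  2.3 ] 45.059489607810974
TCP in stand [-7.88 -0.07]
face: pitch 8.112619921676798 roll 0.024216092098206334 z at 0 96.88834282958531 n 16086 x -39.995988178029954 27.002396466036945 y -23.99293833753549 23.99999052300778
```

>>> {"api": "arm_command", "payload": {"commands": [[0.12,0,0.25,0],[0.12,0,0.25,0],[0.12,0,0.25,0],[0.12,0,0.25,0],[0.12,0,0.2,0],[0,0,0,0]]}}

```text
time_s: 10.5
tcp_pos: [546.0, 31.7, 56.2]
tcp_rot: [3.137, 0.151, -0.004]
ft_force: [-5.0, -1.1, 1.1]
width: 55.2
gripper_force: 46.0
```

```bash
python3 see.py w6
```

```text
10.55 [546.02  31.67  56.27] yaw 5.502996346975626 [-4.85 -0.38  0.39] 45.93603730201721
TCP in stand [-2.52 -0.29]
face: pitch 17.221383176919215 roll 0.019433759255942477 z at 0 84.52154202258484 n 14679 x -39.997631786663405 29.996873575507955 y -23.99526928302962 23.997786046469464
```

View pics/w6.png

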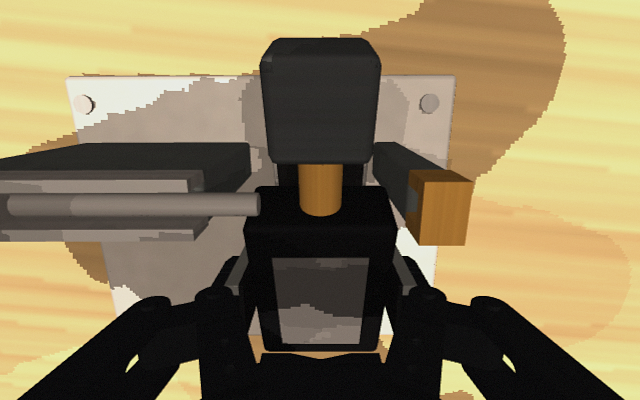

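The view shows the neck at (320,190) in the gap, with the bolt rod's tip at (260,204) just to the left and the pitch at 17°. A few mm more to go.

>>> {"api": "arm_command", "payload": {"commands": [[0,0,0.15,0],[0,0,0.15,0],[0,0,0.1,0],[0,0,0,0]]}}

```text
time_s: 10.95
tcp_pos: [546.2, 31.7, 53.4]
tcp_rot: [3.137, 0.151, -0.003]
ft_force: [-8.6, -0.6, 10.8]
width: 55.4
gripper_force: 47.3
```

```bash
cat >> see.py <<'E'
n_=np.abs(w[0]*xs+w[1]*ys+w[2]-Z)<1.5
t=np.radians(20)
for y0 in (-22,-15,15):
    k=n_&(abs(ys-y0)<2)&(xs<60)&(xs>-60); bx=xs*np.cos(t)+(Z-50)*np.sin(t)
    b=np.sort(bx[k]); print("y",y0,"face bed x",b[0],b[-3])
k=(abs(ys)<10)&(bx>50)&(bx<110)&(d>0); bz=-xs*np.sin(t)+(Z-50)*np.cos(t)
kk=k&(bz>26)&(bz<36); print("cap face bed x",bx[kk].min(),bx[kk].max(),"bz",np.median(bz[kk]), "body bz",np.median(bz[m&g_] if 0 else bz[n_&(abs(ys)<24)&(xs<25)]))
kk=(bz>26)&(bz<36)&(bx>-35)&(bx<32)&(d>0)&n_; print("body y",np.percentile(ys[kk],[1,99]))
E
python3 see.py w7
```

```text
11.0 [546.23  31.73  53.37] yaw 5.523961552331026 [-8.77 -0.92 11.48] 47.26285636425018
TCP in stand [-2.3  -0.25]
face: pitch 19.14730806719682 roll 0.0017977450421114147 z at 0 81.83704644507075 n 14214 x -39.992996119756185 29.98751953901728 y -23.99949412059083 23.996277493478345
y -22 face bed x -36.79805143968831 41.371945642876405
y -15 face bed x -36.545743325860165 74.51455682769038
y 15 face bed x -36.51943694864544 74.56049402539239
cap face bed x 65.17084198487242 97.4266474720734 bz 29.66367339493498 body bz 30.063702110622735
body y [-27.89  27.69]
```

The bottle is at bed x +1.4, y −0.1, z 0 and pitch 19°, seated with about 11 N, so I'll release.

>>> {"api": "arm_command", "payload": {"commands": [[0,0,0,0],[0,0,0,0],[0,0,0,0],[0,0,0,0],[0,0,0,0],[0,0,0,0]], "claw": 1}}

```text
time_s: 11.6
tcp_pos: [547.2, 32.1, 53.0]
tcp_rot: [3.138, 0.151, 0.0]
ft_force: [-0.0, 0.8, -0.7]
width: 85.2
gripper_force: 0.0
```

```bash
python3 see.py w8
```

```text
11.65 [547.2   32.1   53.04] yaw 5.523027597794946 [ 0.46 -0.28  0.46] 0.0
TCP in stand [-1.31  0.03]
face: pitch 19.144179037955155 roll 0.0983602002665308 z at 0 81.82070050673406 n 14176 x -39.99097590989986 29.99697059077392 y -23.996761857838575 23.99978461806275
y -22 face bed x -36.54865219619706 40.811672340414276
y -15 face bed x -36.47878177876607 74.34147518624955
y 15 face bed x -36.77479662322077 74.5175692151395
cap face bed x 65.34043491266075 97.38411228334164 bz 29.683521763789393 body bz 30.054238251342355
body y [-42.69  43.03]
```

>>> {"api": "arm_command", "payload": {"commands": [[0,0,-0.5,0],[0,0,-1.5,0],[0,0,-2.5,0],[0,0,-3,0],[0,0,-3,0],[0,0,-2.5,0],[0,0,-1,0],[1,-2.6,0,0],[1,-2.6,0,0],[1,-2.6,0,0],[1,-2.6,0,0],[0,0,0,0],[0,0,0,0]]}}

```text
time_s: 12.95
tcp_pos: [576.5, 139.7, 192.2]
tcp_rot: [3.137, 0.153, -0.002]
ft_force: [-0.3, 0.7, -0.2]
width: 85.4
gripper_force: 0.0
```

```bash
python3 see.py w9; python3 - <<'E'
from h import *
z=np.load("w9.npz");P=z["P"].astype(float);X,Y,Z=np.moveaxis(P,-1,0)
m=(Z>148)&(Z<162)&(X>520)&(X<640)&(Y>40)&(Y<220)&(np.mgrid[0:400,0:640][0]<390)
q=P[m]; print(len(q), cv2.minAreaRect(q[:,:2].astype(np.float32)) if len(q)>5 else "")
E
```

```text
13.0 [576.42 139.13 192.45] yaw 5.538650600551393 [ 0.27 -0.75  0.78] 0.0
TCP in stand [ 38.04 103.76]
face: pitch 19.193060083763825 roll -0.02166603998996795 z at 0 81.89249896726363 n 3047 x -39.991458644718094 29.97696080160162 y -23.963476757584036 23.99098434937693
y -22 face bed x -30.347901480400886 40.354190314186305
y -15 face bed x -25.08555545180368 72.95244672555108
y 15 face bed x -35.922663913201205 73.6563458965947
cap face bed x 65.47173380039663 97.68553848700505 bz 29.685609688497358 body bz 30.073973707388763
body y [-26.4   26.91]
1079 ((577.173583984375, 140.55101013183594), (25.883695602416992, 15.565561294555664), 6.401944160461426)
```

View pics/w9.png

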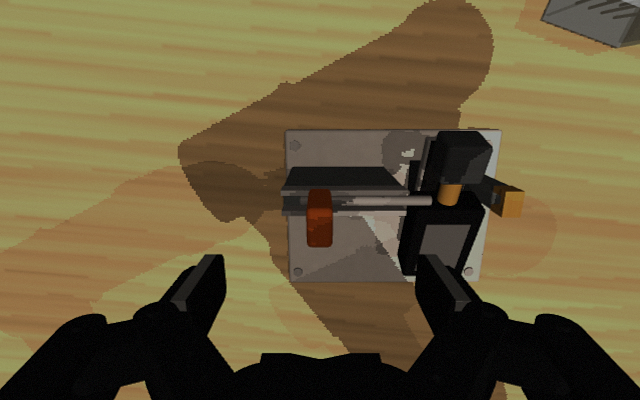

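The bottle is seated at (445,230) and the knob sits centred under the tool at (319,217). I'll descend and grip the knob.

>>> {"api": "arm_command", "payload": {"commands": [[0.05,-0.1,1,0],[0,0,1.5,0],[0,0,1.7,0],[0,0,1.5,0],[0,0,1,0],[0,0,0.5,0],[0,0,0,0]]}}

```text
time_s: 13.7
tcp_pos: [577.0, 140.0, 120.4]
tcp_rot: [3.137, 0.151, -0.002]
ft_force: [-0.4, -0.2, -0.4]
width: 85.4
gripper_force: 0.0
```

>>> {"api": "arm_command", "payload": {"commands": [[0,0,0,0],[0,0,0,0],[0,0,0,0],[0,0,0,0],[0,0,0,0],[0,0,0,0],[0,0,0,0],[0,0,0,0],[0,0,0,0]], "claw": -1, "newtons": 30}}

```text
time_s: 14.6
tcp_pos: [577.5, 140.6, 121.4]
tcp_rot: [-3.138, -0.152, -0.001]
ft_force: [-2.7, 0.0, 5.2]
width: 15.9
gripper_force: 34.1
```

>>> {"api": "arm_command", "payload": {"commands": [[0,0.3,0,0],[0,0.45,0,0],[0,0.45,0,0],[0,0.45,0,0],[0,0.45,0,0],[0,0.45,0,0],[0,0.45,0,0],[0,0.45,0,0],[0,0.45,0,0],[0,0.45,0,0],[0,0.45,0,0],[0,0.45,0,0],[0,0.3,0,0],[0,0.2,0,0],[0,0.1,0,0],[0,0,0,0],[0,0,0,0]]}}

```text
time_s: 16.3
tcp_pos: [583.3, 82.5, 121.4]
tcp_rot: [-3.138, -0.152, -0.001]
ft_force: [-1.5, 1.2, 5.8]
width: 15.6
gripper_force: 34.2
```

```bash
python3 see.py w10|head -3
```

```text
16.35 [583.25  82.51 121.45] yaw 5.535742242197738 [-1.59  1.67  4.99] 34.237841963768005
TCP in stand [39.41 46.75]
face: pitch 16.762755952718965 roll 0.13785739879232312 z at 0 82.52726016005094 n 2759 x -10.780795933263798 29.979609620772433 y -23.97306316570286 23.993929432328976
```

>>> {"api": "arm_command", "payload": {"commands": [[0,0.1,0,0],[0,0.1,0,0],[0,0.1,0,0],[0,0,0,0]]}}

```text
time_s: 16.75
tcp_pos: [583.4, 82.3, 121.5]
tcp_rot: [-3.134, -0.152, -0.002]
ft_force: [-6.2, 14.9, 6.7]
width: 15.4
gripper_force: 34.4
```

The bolt is at its hard stop: 15 N and no further travel. I'll release, rise clear and check.

>>> {"api": "arm_command", "payload": {"commands": [[0,-0.2,0,0],[0,0,0,0],[0,0,0,0],[0,0,0,0],[0,0,0,0],[0,0,0,0],[0,0,0,0],[0,0,0,0]], "claw": 1}}

```text
time_s: 17.55
tcp_pos: [583.1, 81.2, 121.1]
tcp_rot: [-3.138, -0.151, -0.0]
ft_force: [0.6, 0.4, 0.3]
width: 85.5
gripper_force: 0.0
```

>>> {"api": "arm_command", "payload": {"commands": [[0,0,-0.5,0],[0,0,-1.5,0],[0,0,-2,0],[0,0,-2,0],[0,0,-2,0],[0,0,-2,0],[0,0,-1,0],[0,0,0,0],[0,0,0,0]]}}

```text
time_s: 18.45
tcp_pos: [582.7, 81.3, 230.5]
tcp_rot: [-3.138, -0.151, 0.001]
ft_force: [-0.0, -0.3, -0.5]
width: 85.5
gripper_force: 0.0
```

```bash
python3 see.py w11; python3 - <<'E'
from h import *
z=np.load("w11.npz");P=z["P"].astype(float);X,Y,Z=np.moveaxis(P,-1,0)
m=(Z>148)&(Z<162)&(X>520)&(X<640)&(Y>0)&(Y<220)&(np.mgrid[0:400,0:640][0]<390)
r=cv2.minAreaRect(P[m][:,:2].astype(np.float32)); a=np.radians(5.5); dx,dy=np.array(r[0])-[548.5,32.2]
print(r,"knob stand y",-np.sin(a)*dx+np.cos(a)*dy)
E
```

```text
18.5 [582.51  81.13 230.02] yaw 5.513665070003604 [ 0.84 -0.27 -1.36] 0.0
TCP in stand [38.54 45.45]
face: pitch 19.35590704264186 roll -0.029250710075217855 z at 0 81.8955311639631 n 2866 x -39.958081377536544 29.309606659429342 y -23.972891726849593 23.996605596033
y -22 face bed x -36.959497992208156 56.55771696171175
y -15 face bed x -37.01843669447827 73.10921853046818
y 15 face bed x -35.6624312578086 73.69684497995297
cap face bed x 50.059976137978566 97.80730338263838 bz 29.867807620251913 body bz 30.096360455189938
body y [-26.67  26.49]
((583.0848999023438, 82.75790405273438), (25.443510055541992, 15.227808952331543), 5.265065670013428) knob stand y 47.01032973452762
```

View pics/w11.png

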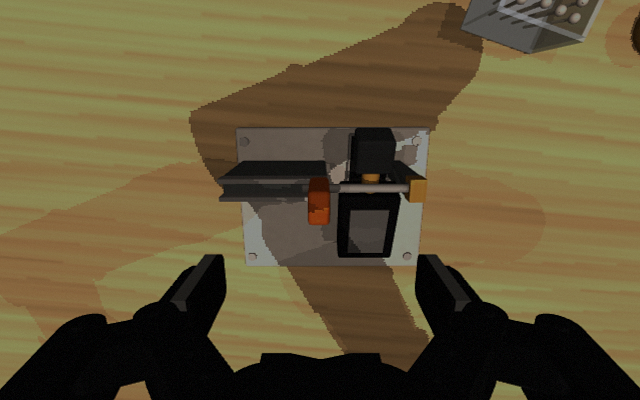

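The picture shows the rod across the neck at (370,187) and into the keeper at (417,188). The knob is at stand y = 47, which is fully home, and the bottle is still seated at bed x of about +1.

```bash
python3 -c "
from workcell import ctrl
print(ctrl.job_done())"
```

```text
the job is handed in; nothing more can be done
None
```

The bottle is lying on the sloped bed, about 1 mm from the red stop with its cap uphill. The bolt is fully home over its neck, and the job is handed in at about 18.5 s of the 54 s allowed; the hand-in returned no verdict.

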